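Hover the service cover over the fume extractor

ROBOT

A 6-joint arm with a two-finger parallel gripper is mounted at the origin on the work surface. World frame = base frame: x ahead of the robot, y to its left, z up, the work surface at z = 0. Lengths are in mm, angles in rad, forces in N, time in s.
With the tool pointing down it reaches from about 350 to 775 mm from the base axis. Payload 5.5 kg.
Tool frame: the origin (TCP) lies between the finger pads; the fingertips stand 19 mm ahead of it and the grasp point (between the pads) is the TCP; z points along the fingers, y is the line along which they close (so a half turn about z gives the same grasp; the last joint's range is limited). The gripper opens to 85 mm and grips with 20 to 120 N. Pads are 22 mm wide; open, the fingers measure 114 mm over their backs; the gripper's body (76 mm by 85 mm) begins 54 mm behind the grasp point. The pads swing forward as they close: fully open they stand 13 mm farther back than shut.
Start: joints at [-1.46, 0.313, 0.046, 1.304, 0, 1.431], TCP at [142.696, -557.053, 250.323] pointing down, gripper open.
Joint ranges: [-2.76, 2.76], [-0.86, 1.69], [-1.03, 1.26], [-2.2, 2.34], [-1.47, 1.5], [-3.14, 3.14]. Speed limits (rad/s): [2.57, 2.57, 3.14, 3.14, 3.14, 3.14].

INTERFACE

Orientations are given as a unit quaternion [w, x, y, z].
In Python, from bench import bot, vision, ticket, nets gives the robot as it stands.
- The arm moves only by the tool move_arm, never from a script. Its argument "moves" is a list of rows, each a list of 3 entries, a list of its own where there are three numbers: the shift along the tool's x, y, z in m, then the turn, a rotation vector about the tool's x, y, z in rad, then the finger opening in m, from 0 to 0.0854. A call has 1 to 5 rows; each row is the pose to reach, as a shift and turn from the pose commanded when the call began, along the tool's axes at that moment; what a row does not reach only later rows make up. A row lasts 1/10 s, in which the tool goes at most 50 mm and 8.59 degrees, less where a joint would pass 70% of its speed; a pose out of reach is approached as far as the arm can. A call with a gripper value outside its range is refused whole. The fingers move at their own pace and stop on an object; the grip force is fixed at half the most. Time passes only in rows, so rows that repeat a pose let the fingers close. It gives the time, the measured TCP pose, the force, the opening and the grip force at its end, in the units of the state.
- bot.state(): the state, without advancing time (a new reading comes with each control period).
- vision.camera(name): name is "scene" or "top" or "wrist"; returns a dict with "color" (480x640x3 uint8, blue, green, red), "mtx" (3x3 intrinsics, pixels), "origin" and "rotation" of the camera in the world. Camera axes: x right, y down, z forward; pixel columns grow to the right and rows downward; lengths in mm; the calibration is good to about 2 mm. The wrist camera is an equidistant fisheye: a pixel r from the principal point sees the ray r / f radians off the axis. A picture is of the moment at which its call begins. There is no depth.
- ticket.close_job(): hands the job in; it is judged then, once.
Trained networks look in the newest picture that a camera, given by its name, has taken for a name from the list of things; names that differ only in an ending like _2 or _b are one class to them, and where a whole thing is asked for, a point or a joint stands for the part that bears it (a point fixed in the world has none). Each returns a list of dicts, best first, with "conf" (0 to 1); they miss things now and then, are a little off and sometimes report something else, mostly with a low value. They report only what shows in the picture. A call takes as long as a camera call. They do not tell look-alikes from the thing itself.
- nets.regions_of(name, camera): "region" (480x640 bool, what is visible of it) and "rect" ([left, top, width, height] in pixels, round what is visible of it).
The state is a dict: "time": time; "qpos": joint angles; "qvel": joint speeds; "joint_efforts": joint torques, N m; "position": TCP position; "eef_rot": TCP orientation; "wrist_force": force on the tool from outside, world axes, zero at the start; "torque": the same for the moment, N m; "gripper_width": finger opening in mm; "grasp_force": force on a finger pad.
Only numpy, scipy, OpenCV 4.12 (cv2) and the standard library are available. Lean on these libraries where they do the work, as an engineer would, in place of code of your own. Each camera call takes 0.05 s, during which the arm holds its last target. There are 200 camera calls.

TASK

Of the three look-alike cover plates, pick up by its grip rib the one whose four screw holes match the four threaded holes in the flange on top of the fume extractor. Hold it level and still about one centimetre above the flange, touching nothing but the gripper, turned so that every threaded hole shows through a hole of the cover, and finish while still holding it there, so that someone can start the screws. Leave the other two covers and everything else on the table where they are.

Things in the scene. Friction and masses are not known exactly. Their poses are not given: they have to be found in the camera images.
- extractor: fume extractor, black box 220 x 190 x 86 mm, fixed lying on its face; tube bracket round its +y side, 45 mm high. On top a pale 128 x 92 mm flange, 14 mm high, round an open pocket; flange face = mounting face, 100 mm above the table. Four 6 mm threaded holes in a 92 x 56 mm rectangle (92 along x). Origin: centre of underside, below the flange middle; x along the flange's long side, z up
- thread0 (a point): mouth of the threaded hole at (+46, +28) mm in the extractor's x, y, on the mounting face
- thread1 (a point): mouth of the threaded hole at (-46, +28) mm in the extractor's x, y, on the mounting face
- thread2 (a point): mouth of the threaded hole at (-46, -28) mm in the extractor's x, y, on the mounting face
- thread3 (a point): mouth of the threaded hole at (+46, -28) mm in the extractor's x, y, on the mounting face
- cover_a: loose dark steel cover plate 92 x 64 x 5 mm lying flat on the table, with four 10 mm through holes in a 72 x 44 mm rectangle and, in the middle of its top, an upright grip rib 50 mm long (along x), 14 mm thick (along y), rising from 5 to 35 mm above the underside. Origin: centre of the underside; x along the long side, z up. 0.07 to 0.27 kg
- cover_b: loose dark steel cover plate 112 x 76 x 5 mm lying flat on the table, with four 10 mm through holes in a 92 x 56 mm rectangle and, in the middle of its top, an upright grip rib 50 mm long (along x), 14 mm thick (along y), rising from 5 to 35 mm above the underside. Origin: centre of the underside; x along the long side, z up. 0.07 to 0.27 kg
- cover_c: loose dark steel cover plate 132 x 90 x 5 mm lying flat on the table, with four 10 mm through holes in a 112 x 70 mm rectangle and, in the middle of its top, an upright grip rib 50 mm long (along x), 14 mm thick (along y), rising from 5 to 35 mm above the underside. Origin: centre of the underside; x along the long side, z up. 0.07 to 0.27 kg
- cover_b_hole0 (a point): centre of the hole at (+46, +28) mm in cover_b's x, y, at its underside
- cover_b_hole1 (a point): centre of the hole at (-46, +28) mm in cover_b's x, y, at its underside
- cover_b_hole2 (a point): centre of the hole at (-46, -28) mm in cover_b's x, y, at its underside
- cover_b_hole3 (a point): centre of the hole at (+46, -28) mm in cover_b's x, y, at its underside
- spool: bystander: white spool, 52 mm wide, 38 mm high, standing; origin under its centre
- flux: bystander: green bottle, 44 mm wide, 110 mm high; origin under its centre
- driver: bystander: screwdriver 190 mm long, lying; origin at the underside near its middle
- tin: bystander: round aluminium dish with screws, 72 mm wide, 26 mm high; origin under its centre
- wrench: bystander: wrench 150 mm long, lying; origin at the underside near its middle
- puck: bystander: flat grey case about 110 x 60 x 12 mm; origin at its underside
Not all that is in view belongs to the job. What is shaped like the cover_c but brown or pink is not meant.

How it is judged:
By the outcome, as a careful person would: the job done as asked, in the order asked, and still so for the second after the job is handed in, while the arm keeps its last pose, push and grip.
It also fails if it takes over 38 s, if anything falls off the work surface, if the arm or the gripper's body presses on something with over 40 N, if the wrist force passes 120 N, or if a joint passes its speed limit or range.

## Working session

There is one attempt and no reset: what is moved stays moved. The work goes in short steps, Python scripts to look and compute and a tool call to move; the robot and the scene stay as the last step left them, time stands still between calls to the robot, and variables do not carry over. Pictures are saved under pics/ and viewed, at most 10 in all, crops included, and the job is handed in when it is done.

Besides the shell and the picture viewer there is one more tool, called after "Call:" as a command line: name --argument value ..., lists and objects as JSON in quotes. move_arm: Moves the arm, as the interface text tells. Its arguments: {"type":"object","properties":{"moves":{"type":"array","items":{"type":"array"}}},"required":["moves"]}

```bash
mkdir -p pics
python3 - <<'E'
from bench import bot,vision,nets
import cv2
for n in ["top","scene"]:
    c=vision.camera(n); cv2.imwrite(f"pics/{n}1.png",c["color"]); print(n,c["mtx"],c["origin"],c["rotation"])
    for k in ["cover_b","extractor"]:
        for d in nets.regions_of(k,n): print(k,d["conf"],d["rect"])
print(bot.state())
E
```

```text
top [[526.54573266   0.         323.67178387]
 [  0.         526.54573266 227.46826808]
 [  0.           0.           1.        ]] [ 462.48626968 -144.04243235 1277.52786629] [-0.02708746  0.71357411 -0.69966425  0.02341378]
cover_b 0.96 [342.7, 168.8, 35.0, 38.8]
cover_b 0.95 [362.2, 246.7, 52.8, 65.5]
cover_b 0.88 [488.3, 204.3, 58.8, 61.1]
cover_b 0.86 [208.8, 283.0, 51.7, 62.4]
cover_b 0.84 [275.7, 228.6, 48.3, 54.7]
extractor 0.58 [104.7, 155.9, 114.5, 116.9]
scene [[541.4164904    0.         325.08853477]
 [  0.         541.4164904  242.78404973]
 [  0.           0.           1.        ]] [1092.42176523  520.07858025 1004.6450189 ] [-0.11435093  0.31389824  0.87635693 -0.34697305]
cover_b 0.79 [209.0, 152.7, 43.8, 34.9]
cover_b 0.68 [301.1, 193.1, 58.7, 36.1]
cover_b 0.62 [352.6, 246.8, 43.5, 41.2]
cover_b 0.6 [432.0, 245.7, 56.8, 56.1]
cover_b 0.56 [261.6, 252.1, 41.3, 26.7]
cover_b 0.56 [295.5, 158.5, 33.5, 22.9]
cover_b 0.35 [329.0, 293.7, 21.7, 28.2]
extractor 0.6 [370.4, 300.4, 157.6, 159.5]
{'time': 0.3, 'qpos': array([-1.45960089e+00,  3.13520047e-01,  4.57566543e-02,  1.30359101e+00,
       -7.65544455e-06,  1.43118956e+00]), 'qvel': array([-0.00158972, -0.00213881,  0.00112222,  0.00099371, -0.00084174,
        0.00018746]), 'joint_efforts': array([-1.41284836e-03, -4.79997611e+01,  2.98320901e+01,  9.62081831e-03,
       -3.40168681e-04,  9.05016009e-07]), 'position': array([ 142.67617138, -556.89971513,  250.00034274]), 'eef_rot': array([-2.79062209e-04,  9.92147541e-01,  1.25072694e-01,  1.36421972e-07]), 'wrist_force': array([ 0.04904081,  0.14999747, -0.2695611 ]), 'torque': array([-0.02683885,  0.02182132,  0.02414365]), 'grasp_force': 0.0, 'gripper_width': 85.18173860250907}
```

View pics/top1.png

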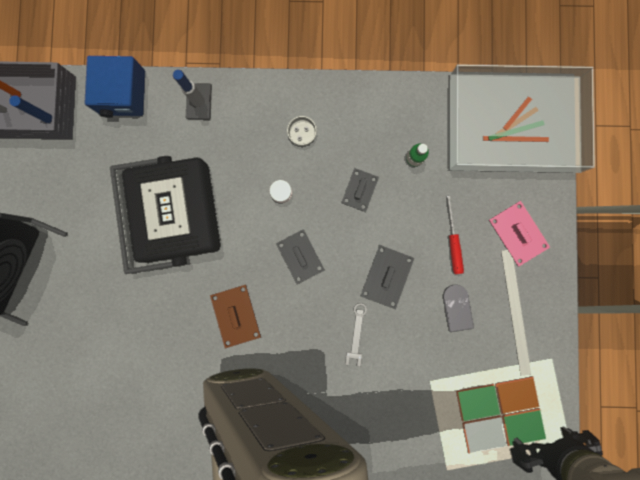

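View pics/scene1.png

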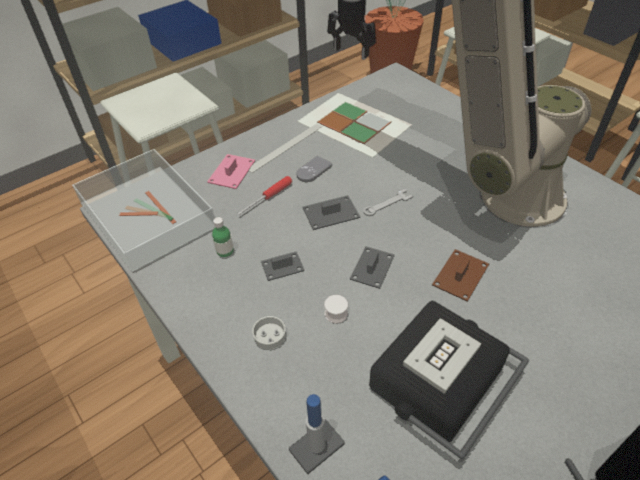

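```bash
cat > h.py <<'E'
import numpy as np,cv2
from scipy.spatial.transform import Rotation as R
def rot(q): return R.from_quat([q[1],q[2],q[3],q[0]]).as_matrix()
def toplane(c,px,z,fish=False):
    px=np.atleast_2d(np.float64(px)); K=c["mtx"]
    x=(px[:,0]-K[0,2])/K[0,0]; y=(px[:,1]-K[1,2])/K[1,1]
    if fish:
        r=np.hypot(x,y)+1e-12; d=np.c_[x/r*np.sin(r),y/r*np.sin(r),np.cos(r)]
    else: d=np.c_[x,y,np.ones(len(x))]
    d=d@rot(c["rotation"]).T; o=np.asarray(c["origin"])
    return (o+d*((z-o[2])/d[:,2])[:,None])[:,:2]
def rectify(c,cx,cy,yaw,z,w,h,s,fish=False):
    """orthophoto at height z: columns along yaw dir, rows along -perp; s px/mm"""
    u,v=np.meshgrid((np.arange(w*s)/s-w/2),(h/2-np.arange(h*s)/s))
    X=cx+u*np.cos(yaw)-v*np.sin(yaw); Y=cy+u*np.sin(yaw)+v*np.cos(yaw)
    P=np.stack([X,Y,np.full_like(X,z)],-1)-np.asarray(c["origin"])
    P=P@rot(c["rotation"]); K=c["mtx"]
    a,b=P[...,0]/P[...,2],P[...,1]/P[...,2]
    if fish:
        r=np.hypot(P[...,0],P[...,1])+1e-9; t=np.arctan2(r,P[...,2]); a,b=P[...,0]/r*t,P[...,1]/r*t
    return cv2.remap(c["color"],np.float32(a*K[0,0]+K[0,2]),np.float32(b*K[1,1]+K[1,2]),cv2.INTER_CUBIC)
def mask_rect(c,m,z,fish=False):
    ct=max(cv2.findContours(m.astype(np.uint8),0,cv2.CHAIN_APPROX_NONE)[0],key=cv2.contourArea)[:,0]
    (p,(w,h),a)=cv2.minAreaRect(np.float32(toplane(c,ct,z,fish)))
    if w<h: w,h,a=h,w,a+90
    return np.round([*p,w,h],1),round((a+90)%180-90,1)
E
python3 - <<'E'
from h import *
from bench import vision,nets
c=vision.camera("top")
for d in nets.regions_of("cover_b","top"): print(d["rect"],mask_rect(c,d["region"],5), c["color"][d["region"]].mean(0).round())
m=np.zeros((480,640),np.uint8); s=c["color"][170:250,135:195].min(2)>150; m[170:250,135:195]=s
print("flange",mask_rect(c,m,100))
crop=c["color"][150:320,200:430]; cv2.imwrite("pics/crop1.png",cv2.resize(crop,None,fx=3.4,fy=3.4,interpolation=cv2.INTER_CUBIC))
w=vision.camera("wrist"); print(w["mtx"],w["origin"],w["rotation"])
E
```

```text
[344.5, 167.5, 33.7, 42.6] (array([ 648.5, -221.6,   93.9,   63.9]), -17.5) [88. 91. 92.]
[207.7, 283.0, 51.7, 61.8] (array([337.7,  72.4, 137.4,  93.6]), 18.7) [ 53.  79. 117.]
[489.0, 205.8, 63.7, 59.9] (array([ 549. , -608.5,  132.3,   91.6]), 32.4) [141. 122. 209.]
[361.7, 245.1, 50.7, 66.6] (array([ 437.8, -290.8,  134.7,   91.5]), -19.2) [88. 91. 92.]
[277.1, 230.6, 48.3, 52.5] (array([482.5, -80.3, 113.6,  76. ]), 29.6) [89. 92. 92.]
flange (array([583.6, 222.5, 126.3,  90.7]), 10.5)
[[371.64829954   0.         321.79602087]
 [  0.         371.64829954 234.32158395]
 [  0.           0.           1.        ]] [ 218.74044697 -536.66034306  373.27418233] [ 0.1221628   0.78057306 -0.60557642 -0.09517958]
```

View pics/crop1.png

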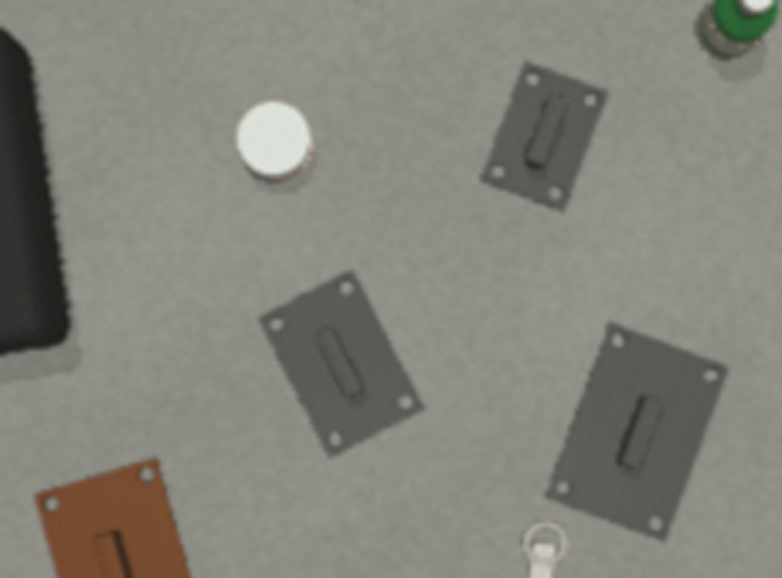

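Candidates in the top image: dark small (360,190), 94x64 = cover_a; dark mid (300,257), 114x76 = cover_b; dark large (388,278), 135x92 = cover_c; brown (236,317) and pink (519,234) are decoys. The crop confirms that the middle dark plate at (300,257) fits the 92x56 flange pattern.

```bash
cat >> h.py <<'E'
def go(s,pos,yaw):
    """tool-frame shift (m) and rotvec to a down-pointing pose with tool x at yaw (deg)"""
    M=rot(s["eef_rot"]); y=np.radians(yaw)
    T=np.array([[np.cos(y),np.sin(y),0],[np.sin(y),-np.cos(y),0],[0,0,-1]])
    print("shift",(M.T@(np.array(pos)-s["position"])/1000).round(4),"rv",R.from_matrix(M.T@T).as_rotvec().round(4))
E
python3 -c "
from h import *; from bench import bot
go(bot.state(),[482.5,-80,200],28.5)"
```

```text
shift [ 0.4476 -0.3777  0.0503] rv [-1.000e-04 -0.000e+00 -2.466e-01]
```

Call:
move_arm --moves '[[[0.4476,-0.3777,0.0503],[0,0,-0.2466],0.085],[[0.4476,-0.3777,0.0503],[0,0,-0.2466],0.085],[[0.4476,-0.3777,0.0503],[0,0,-0.2466],0.085],[[0.4476,-0.3777,0.0503],[0,0,-0.2466],0.085],[[0.4476,-0.3777,0.0503],[0,0,-0.2466],0.085]]'

```text
time: 0.95
position: [288.0, -352.6, 229.0]
eef_rot: [0.0, 0.969, 0.246, 0.0]
wrist_force: [1.4, -1.0, 0.1]
gripper_width: 85.1
grasp_force: 0.0
```

```bash
python3 -c "
from h import *; from bench import bot
go(bot.state(),[482.5,-80,200],28.5)"
```

```text
shift [ 0.3009 -0.147   0.0289] rv [ 0.0009 -0.0001 -0.0007]
```

Call:
move_arm --moves '[[[0.301,-0.147,0.029],[0,0,0],0.085],[[0.301,-0.147,0.029],[0,0,0],0.085],[[0.301,-0.147,0.029],[0,0,0],0.085],[[0.301,-0.147,0.029],[0,0,0],0.085],[[0.301,-0.147,0.029],[0,0,0],0.085]]'

```text
time: 1.45
position: [432.7, -149.6, 207.6]
eef_rot: [0.001, 0.969, 0.246, 0.0]
wrist_force: [1.1, -1.2, -0.2]
gripper_width: 85.6
grasp_force: 0.0
```

```bash
python3 -c "
from h import *; from bench import bot
go(bot.state(),[482.5,-80,200],28.5)"
```

```text
shift [ 0.0769 -0.0374  0.0076] rv [ 0.0012 -0.0005 -0.0002]
```

Call:
move_arm --moves '[[[0.077,-0.037,0.008],[0,0,0],0.085],[[0.077,-0.037,0.008],[0,0,0],0.085],[[0.077,-0.037,0.008],[0,0,0],0.085],[[0.077,-0.037,0.008],[0,0,0],0.085]]'

```text
time: 1.85
position: [481.9, -81.3, 199.2]
eef_rot: [0.0, 0.969, 0.247, -0.0]
wrist_force: [0.2, -0.2, -0.3]
gripper_width: 85.1
grasp_force: 0.0
```

Run:
```python
from h import *
from bench import bot,vision,nets
s=bot.state(); print(s["position"],s["eef_rot"])
c=vision.camera("wrist")
for d in nets.regions_of("cover_b","wrist"): print(d["conf"],d["rect"],mask_rect(c,d["region"],5,True))
cv2.imwrite("pics/wrist1.png",c["color"])
o=rectify(c,482.5,-80.3,np.radians(28.5),5,140,100,5,True)
cv2.imwrite("pics/ortho1.png",o)
```

```text
[481.90036143 -81.26795965 199.15938705] [ 5.16478797e-05  9.68928474e-01  2.47340874e-01 -3.18362902e-04]
0.92 [87.3, 195.9, 79.2, 130.3] (array([337.6,  73.6, 133.7,  93. ]), 18.0)
0.91 [276.9, 143.3, 89.3, 119.8] (array([483.1, -78. , 111.3,  77.5]), 28.6)
0.79 [486.8, 78.3, 93.5, 107.7] (array([ 647. , -219.1,   93.6,   66.1]), -19.2)
0.7 [402.4, 268.8, 133.1, 113.6] (array([ 471.7, -298.8,   94.8,   63.1]), 71.1)
0.61 [619.2, 321.5, 20.8, 63.8] (array([ 506.9, -580.7,  120.4,   45.6]), 58.7)
```

View pics/ortho1.png

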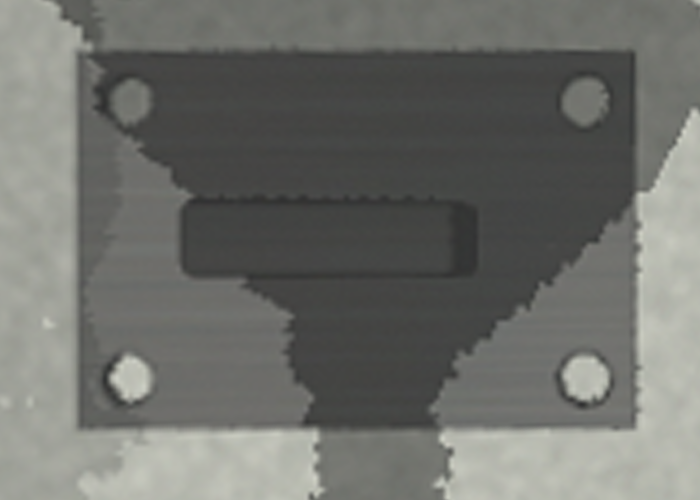

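The ortho view shows cover_b's outline from x 79 to 635 and y 51 to 429 px, which puts its centre at (482.8, -77.9) and its yaw at 28.5°. It has a 92x56 hole pattern. Descending now.

Call:
move_arm --moves '[[[0.0024,-0.0026,0.05],[0,0,0],0.085],[[0.0024,-0.0026,0.1],[0,0,0],0.06],[[0.0024,-0.0026,0.14],[0,0,0],0.05],[[0.0024,-0.0026,0.16],[0,0,0],0.04],[[0.0024,-0.0026,0.17],[0,0,0],0.04]]'

```text
time: 2.45
position: [480.5, -79.5, 27.4]
eef_rot: [-0.001, 0.97, 0.245, -0.002]
wrist_force: [-0.0, -1.0, 0.2]
gripper_width: 39.8
grasp_force: 0.0
```

```bash
python3 -c "
from h import *; from bench import bot
s=bot.state();print(s['position'],s['wrist_force'],s['gripper_width']);go(s,[482.8,-77.9,28],28.5)"
```

```text
[480.53172357 -79.54213411  27.41015369] [-0.0079109  -0.99135024  0.22088448] 39.83305666738726
shift [ 0.0028 -0.0004 -0.0006] rv [-0.0024  0.0026 -0.0028]
```

Call:
move_arm --moves '[[[0.0015,0,0],[0,0,0],0.04],[[0.0015,0,0],[0,0,0],0.04],[[0.0015,0,0],[0,0,0],0.0],[[0.0015,0,0],[0,0,0],0.0],[[0.0015,0,0],[0,0,0],0.0]]'

```text
time: 2.95
position: [485.3, -78.5, 30.9]
eef_rot: [0.001, 0.969, 0.246, 0.001]
wrist_force: [-0.5, -0.8, 6.3]
gripper_width: 12.9
grasp_force: 60.1
```

Call:
move_arm --moves '[[[0,0,0],[0,0,0],0.0],[[0,0,0],[0,0,0],0.0],[[0,0,0],[0,0,0],0.0]]'

```text
time: 3.25
position: [485.3, -78.5, 30.9]
eef_rot: [0.001, 0.969, 0.246, 0.001]
wrist_force: [-0.7, -1.1, 5.9]
gripper_width: 12.8
grasp_force: 60.1
```

Call:
move_arm --moves '[[[0,0,-0.01],[0,0,0],0.0],[[0,0,-0.03],[0,0,0],0.0],[[0,0,-0.07],[0,0,0],0.0],[[0,0,-0.11],[0,0,0],0.0],[[0,0,-0.15],[0,0,0],0.0]]'

```text
time: 3.75
position: [483.4, -77.6, 181.4]
eef_rot: [-0.0, 0.969, 0.246, -0.0]
wrist_force: [1.2, 0.5, -0.9]
gripper_width: 13.0
grasp_force: 59.0
```

Call:
move_arm --moves '[[[0,0,-0.03],[0,0,0],0.0],[[0,0,-0.05],[0,0,0],0.0],[[0,0,-0.05],[0,0,0],0.0],[[0,0,-0.05],[0,0,0],0.0]]'

```text
time: 4.15
position: [483.8, -77.8, 229.4]
eef_rot: [0.0, 0.969, 0.246, 0.0]
wrist_force: [-0.0, 0.2, -1.7]
gripper_width: 12.7
grasp_force: 59.1
```

Run:
```python
from h import *
from bench import bot,vision,nets
s=bot.state(); print(s["position"],s["wrist_force"],s["torque"],s["gripper_width"])
c=vision.camera("wrist"); cv2.imwrite("pics/wrist2.png",c["color"])
print(c["origin"])
go(s,[583.6,222.5,230],10.5)
```

```text
[483.84353815 -77.81507681 229.44916622] [-0.04261159  0.20625313 -1.74151997] [-0.02035265 -0.04952936  0.005224  ] 12.666016305333303
[552.75853421 -39.46228826 352.57985018]
shift [ 0.231  -0.2163 -0.0006] rv [ 0.0005 -0.0005  0.3143]
```

View pics/wrist2.png

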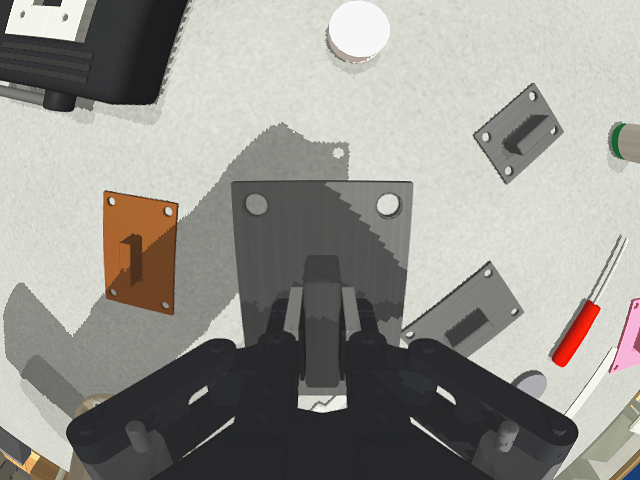

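Call:
move_arm --moves '[[[0.02,-0.019,0],[0,0,0.05],0.0],[[0.05,-0.047,0],[0,0,0.1],0.0],[[0.08,-0.075,0],[0,0,0.15],0.0],[[0.11,-0.103,0],[0,0,0.2],0.0],[[0.14,-0.131,0],[0,0,0.25],0.0]]'

```text
time: 4.7
position: [543.7, 105.4, 227.3]
eef_rot: [-0.0, 0.993, 0.122, -0.002]
wrist_force: [0.8, -0.1, -1.8]
gripper_width: 13.1
grasp_force: 59.0
```

Run:
```python
from h import *
from bench import bot,vision,nets
s=bot.state(); print(s["position"])
go(s,[583.6,222.5,220],10.5)
```

```text
[543.74199948 105.44868    227.27399282]
shift [ 0.0671 -0.1039  0.0071] rv [-0.0004  0.0034  0.0618]
```

Call:
move_arm --moves '[[[0.025,-0.035,0.002],[0,0,0.03],0.0],[[0.045,-0.07,0.005],[0,0,0.06],0.0],[[0.06,-0.09,0.007],[0,0,0.06],0.0],[[0.066,-0.102,0.007],[0,0,0.06],0.0],[[0.066,-0.102,0.007],[0,0,0.06],0.0]]'

```text
time: 5.2
position: [585.4, 207.8, 220.4]
eef_rot: [-0.004, 0.995, 0.104, -0.002]
wrist_force: [-0.9, -0.7, -0.1]
gripper_width: 12.8
grasp_force: 59.0
```

Call:
move_arm --moves '[[[0,0,0],[0,0,0],0.0],[[0,0,0],[0,0,0],0.0]]'

```text
time: 5.4
position: [585.5, 206.1, 222.3]
eef_rot: [-0.004, 0.995, 0.103, -0.001]
wrist_force: [0.3, -1.0, -0.5]
gripper_width: 12.9
grasp_force: 59.0
```

Run:
```python
from h import *
from bench import bot,vision,nets
s=bot.state(); print(s["position"],s["eef_rot"])
c=vision.camera("wrist"); np.save("w3.npy",c,allow_pickle=True)
o=c["color"]; cv2.imwrite("pics/wrist3.png",cv2.resize(o[60:400,120:540],None,fx=1.7,fy=1.7,interpolation=cv2.INTER_CUBIC))
```

```text
[585.54957007 206.06861478 222.26088255] [-4.40394481e-03  9.94684735e-01  1.02869571e-01 -8.56917887e-04]
```

View pics/wrist3.png

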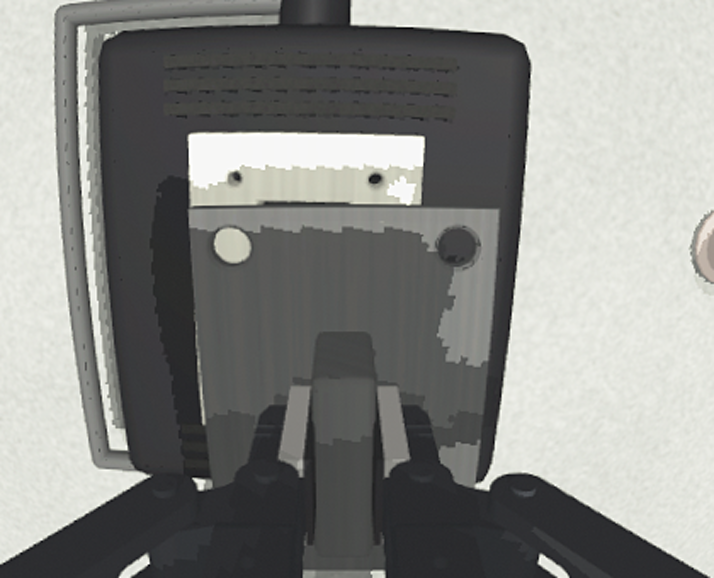

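Run:
```python
from h import *
from bench import bot
s=bot.state(); print(s["qpos"].round(3))
c=np.load("w3.npy",allow_pickle=True).item()
f=lambda p:np.array(p)/1.7+[120,60]
t=toplane(c,f([(235,178),(375,178)]),100,True); print("thr",t,np.linalg.norm(t[1]-t[0]),np.degrees(np.arctan2(*(t[0]-t[1])[::-1])))
t=toplane(c,f([(188,134),(424,137)]),100,True); print("flange corner",t,np.linalg.norm(t[1]-t[0]))
M=rot(s["eef_rot"])
for h in (24,27,30):
  z=s["position"][2]-h
  for n,p in (("holes",[(232,245),(458,245)]),("corn",[(190,207),(499,209)])):
    w=toplane(c,f(p),z,True); print(h,n,np.linalg.norm(w[1]-w[0]).round(1),((np.c_[w,[z,z]]-s["position"])@M).round(1).tolist())
```

```text
[0.205 0.411 0.12  1.28  0.009 3.141]
thr [[623.88161073 259.56436442]
 [634.78997924 205.7293464 ]] 54.9290603319693 101.4545249991939
flange corner [[637.79348473 281.31351391]
 [654.66309221 190.6366027 ]] 92.23278096065187
24 holes 54.4 [[44.3, -27.7, 24.2], [44.4, 26.8, 23.7]]
24 corn 74.1 [[53.7, -37.6, 24.3], [53.4, 36.4, 23.7]]
27 holes 55.6 [[43.6, -28.2, 27.2], [43.7, 27.3, 26.7]]
27 corn 75.6 [[53.2, -38.4, 27.3], [52.9, 37.2, 26.6]]
30 holes 56.7 [[42.8, -28.8, 30.2], [43.0, 27.9, 29.7]]
30 corn 77.1 [[52.7, -39.1, 30.3], [52.4, 37.9, 29.6]]
```

Joint 6 is at its limit of 3.14. The hole pattern is symmetric under a half turn, so I turn the tool about -180°, after centring it.

Call:
move_arm --moves '[[[0.002,-0.017,0],[0,0,-0.15],0.0],[[0.002,-0.017,0],[0,0,-0.3],0.0],[[0.002,-0.017,0],[0,0,-0.45],0.0],[[0.002,-0.017,0],[0,0,-0.6],0.0],[[0.002,-0.017,0],[0,0,-0.75],0.0]]'

```text
time: 5.95
position: [584.4, 223.4, 223.0]
eef_rot: [-0.004, 0.886, 0.463, 0.001]
wrist_force: [-0.2, -0.3, -2.4]
gripper_width: 12.9
grasp_force: 59.0
```

Call:
move_arm --moves '[[[0,0,0],[0,0,-0.15],0.0],[[0,0,0],[0,0,-0.3],0.0],[[0,0,0],[0,0,-0.45],0.0],[[0,0,0],[0,0,-0.6],0.0],[[0,0,0],[0,0,-0.75],0.0]]'

```text
time: 6.45
position: [584.4, 223.3, 223.0]
eef_rot: [-0.004, 0.655, 0.755, 0.003]
wrist_force: [-0.6, 0.3, -1.4]
gripper_width: 12.9
grasp_force: 59.1
```

Call:
move_arm --moves '[[[0,0,0],[0,0,-0.15],0.0],[[0,0,0],[0,0,-0.3],0.0],[[0,0,0],[0,0,-0.45],0.0],[[0,0,0],[0,0,-0.6],0.0],[[0,0,0],[0,0,-0.75],0.0]]'

```text
time: 6.95
position: [584.4, 223.3, 223.0]
eef_rot: [-0.002, 0.333, 0.943, 0.004]
wrist_force: [-0.1, 0.2, -0.2]
gripper_width: 12.9
grasp_force: 59.1
```

Call:
move_arm --moves '[[[0,0,0],[0,0,-0.15],0.0],[[0,0,0],[0,0,-0.3],0.0],[[0,0,0],[0,0,-0.45],0.0],[[0,0,0],[0,0,-0.6],0.0],[[0,0,0],[0,0,-0.6],0.0]]'

```text
time: 7.45
position: [584.3, 223.4, 222.9]
eef_rot: [-0.001, 0.042, 0.999, 0.004]
wrist_force: [0.0, 1.1, -1.3]
gripper_width: 12.9
grasp_force: 59.0
```

Run:
```python
from h import *
from bench import bot
s=bot.state(); print(s["position"],s["eef_rot"],s["qpos"])
go(s,[584,223,195],191)
```

```text
[584.34482004 223.44344819 222.93185751] [-9.67944662e-04  4.23607988e-02  9.99091850e-01  4.48336635e-03] [0.23285062 0.41978583 0.13408809 1.28452477 0.0091554  0.31760109]
shift [ 0.0002 -0.0007  0.0279] rv [ 0.0091 -0.0011 -0.2767]
```

Call:
move_arm --moves '[[[0,-0.0005,0.01],[0.009,-0.001,-0.14],0.0],[[0,-0.0005,0.02],[0.009,-0.001,-0.277],0.0],[[0,-0.0005,0.028],[0.009,-0.001,-0.277],0.0],[[0,-0.0005,0.028],[0.009,-0.001,-0.277],0.0],[[0,-0.0005,0.028],[0.009,-0.001,-0.277],0.0]]'

```text
time: 7.95
position: [584.3, 223.9, 194.6]
eef_rot: [-0.0, -0.095, 0.996, 0.0]
wrist_force: [0.5, 0.8, -0.9]
gripper_width: 13.1
grasp_force: 59.0
```

Run:
```python
from h import *
from bench import bot,vision
s=bot.state(); print(s["position"],s["eef_rot"],s["qpos"].round(3))
go(s,[584,223,140],191)
c=vision.camera("wrist"); np.save("w4.npy",c,allow_pickle=True)
o=c["color"]; cv2.imwrite("pics/wrist4.png",cv2.resize(o[60:320,170:470],None,fx=2.3,fy=2.3,interpolation=cv2.INTER_CUBIC))
```

```text
[584.25686198 223.85409564 194.56121722] [-3.54272732e-04 -9.45473635e-02  9.95520300e-01  5.61305113e-05] [0.238 0.432 0.083 1.222 0.    0.048]
shift [ 0.0004 -0.0008  0.0546] rv [ 0.0002 -0.0007 -0.0026]
```

View pics/wrist4.png

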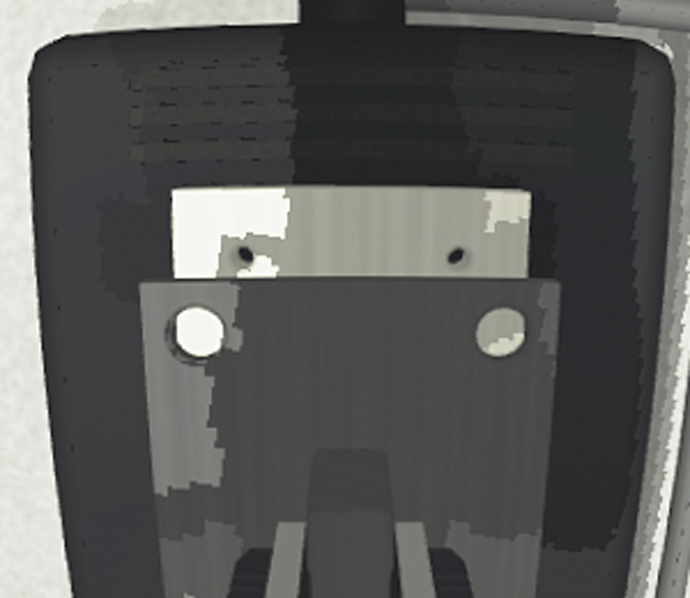

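```bash
cat > m.py <<'E'
from h import *
def rep(c,s,f,thr,fl,ho,co,h=26):
    M=rot(s["eef_rot"]); z=s["position"][2]-h
    def show(n,p,z,off):
        w=toplane(c,f(p),z,True); t=((np.c_[w,[z,z]]-s["position"])@M)[:,:2]; d=t[1]-t[0]
        print(n,"len",np.linalg.norm(d).round(1),"mid-off",(t.mean(0)-[off,0]).round(2),"ang",np.degrees(np.arctan2(-d[0],d[1])).round(2))
    show("thr",thr,100,46); show("fl",fl,100,64); show("hole",ho,z,46); show("corner",co,z,56)
E
python3 - <<'E'
from m import *
from bench import bot
s=bot.state(); c=np.load("w4.npy",allow_pickle=True).item()
rep(c,s,lambda p:np.array(p)/2.3+[170,60],[(246,255),(457,256)],[(172,187),(530,190)],[(198,332),(501,332)],[(140,281),(559,282)])
E
```

```text
thr len 54.3 mid-off [1.85 1.54] ang 0.3
fl len 91.7 mid-off [1.7  1.44] ang 0.5
hole len 54.7 mid-off [-2.23  0.96] ang 0.04
corner len 75.2 mid-off [-2.77  0.97] ang 0.18
```

Call:
move_arm --moves '[[[0.004,0.0005,0.015],[0,0,0.003],0.0],[[0.004,0.0005,0.03],[0,0,0.003],0.0],[[0.004,0.0005,0.042],[0,0,0.003],0.0],[[0.004,0.0005,0.05],[0,0,0.003],0.0],[[0.004,0.0005,0.053],[0,0,0.003],0.0]]'

```text
time: 8.5
position: [580.0, 223.8, 140.6]
eef_rot: [-0.001, -0.095, 0.996, -0.0]
wrist_force: [-0.4, -0.1, -1.0]
gripper_width: 12.9
grasp_force: 59.1
```

Call:
move_arm --moves '[[[0,0,0],[0,0,0],0.0],[[0,0,0],[0,0,0],0.0],[[0,0,0],[0,0,0],0.0]]'

```text
time: 8.8
position: [580.7, 224.0, 142.2]
eef_rot: [0.0, -0.095, 0.995, 0.0]
wrist_force: [0.0, -0.1, -1.0]
gripper_width: 12.7
grasp_force: 59.1
```

Run:
```python
from h import *
from bench import bot,vision
s=bot.state(); print(s["position"],s["eef_rot"],s["wrist_force"],s["torque"])
c=vision.camera("wrist"); np.save("w5.npy",c,allow_pickle=True)
t=vision.camera("top"); q=vision.camera("scene"); np.save("t5.npy",t,allow_pickle=True); np.save("s5.npy",q,allow_pickle=True)
a=cv2.resize(c["color"][120:270,200:440],(800,500),interpolation=cv2.INTER_CUBIC)
cv2.imwrite("pics/wrist5.png",a)
cv2.imwrite("pics/scene5.png",cv2.resize(q["color"][300:420,370:530],(800,600),interpolation=cv2.INTER_CUBIC))
```

```text
[580.74863261 224.00286747 142.18471633] [ 3.69625511e-04 -9.49225001e-02  9.95484584e-01  1.60868689e-04] [ 1.77750503e-04 -6.73935989e-02 -9.92004513e-01] [0.0066025  0.03644061 0.03507382]
```

View pics/wrist5.png

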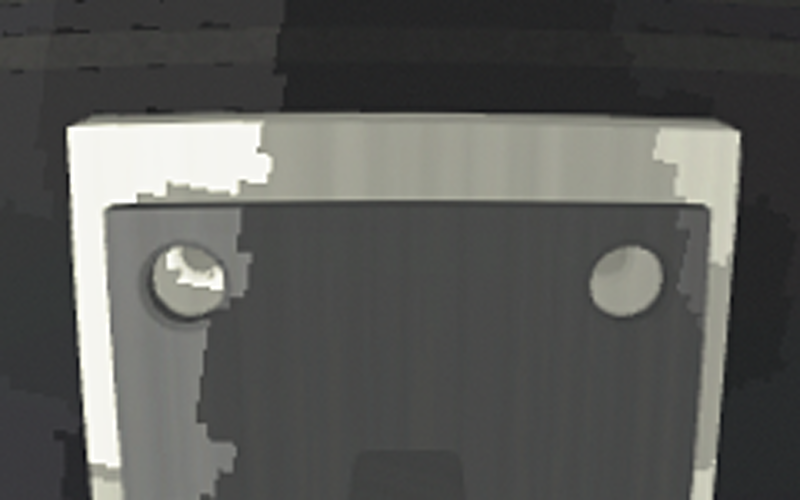

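View pics/scene5.png

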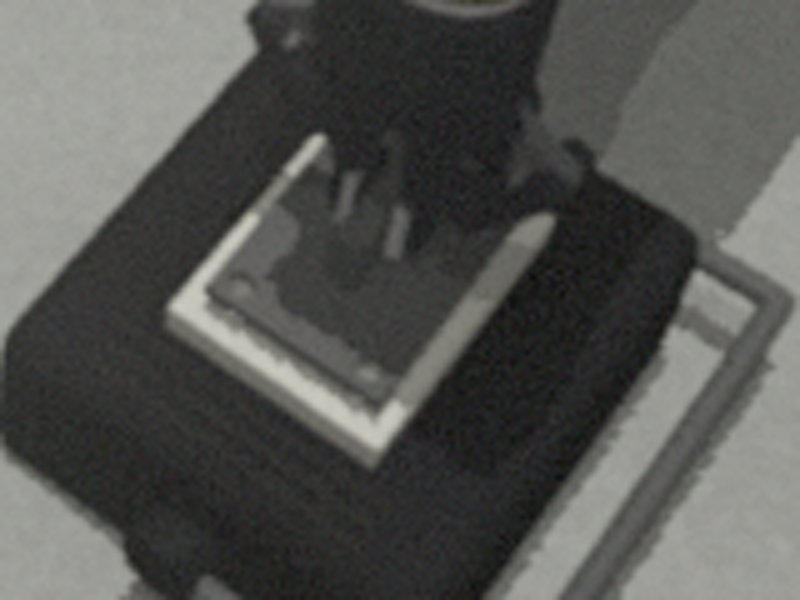

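Run:
```python
from m import *
from bench import bot
s=bot.state(); c=np.load("w5.npy",allow_pickle=True).item()
f=lambda p:np.array(p)/(10/3)+[200,120]
for h in(26,28):rep(c,s,f,[(196,256),(613,260)],[(68,127),(740,130)],[(188,282),(627,281)],[(107,208),(710,207)],h)
P=f([(68,127),(740,130),(90,464),(715,467)]); w=toplane(c,P,100,True); print((w[2]-w[0]),(w[3]-w[1]),np.degrees(np.arctan2(*(w-np.roll(w,2,0))[:2].T[::-1])))
```

```text
thr len 57.3 mid-off [-3.38  0.74] ang 0.57
fl len 91.7 mid-off [-2.94  0.66] ang 0.27
hole len 54.9 mid-off [-2.94  1.12] ang -0.14
corner len 75.0 mid-off [-3.34  1.25] ang -0.11
thr len 57.3 mid-off [-3.38  0.74] ang 0.57
fl len 91.7 mid-off [-2.94  0.66] ang 0.27
hole len 55.6 mid-off [-3.41  1.12] ang -0.14
corner len 76.0 mid-off [-3.69  1.26] ang -0.11
[48.3713619  9.0653154] [48.41232466  9.09944616] [-169.38528227 -169.35503952]
```

Call:
move_arm --moves '[[[0.0003,-0.0005,0],[0,0,0.003],0.0],[[0.0003,-0.0005,0],[0,0,0.006],0.0],[[0.0003,-0.0005,0],[0,0,0.006],0.0],[[0.0003,-0.0005,0],[0,0,0.006],0.0],[[0.0003,-0.0005,0],[0,0,0.006],0.0]]'

```text
time: 9.45
position: [580.1, 223.3, 141.4]
eef_rot: [-0.0, -0.092, 0.996, 0.0]
wrist_force: [-0.4, 0.6, -1.1]
gripper_width: 12.6
grasp_force: 59.0
```

Run:
```python
from h import *
from bench import bot,vision
s=bot.state(); print(s["position"],s["eef_rot"],s["qvel"].round(4))
q=np.load("s5.npy",allow_pickle=True).item(); K=q["mtx"]
def pj(x,y,z):
    a=np.radians(10.63); p=np.array([583.4+x*np.cos(a)-y*np.sin(a),223.5+x*np.sin(a)+y*np.cos(a),z])
    d=rot(q["rotation"]).T@(p-q["origin"]); v=K@d/d[2]; return ((v[:2]-[370,300])*5).round(1)
for sx,sy in((1,1),(1,-1)):
    print("fl",pj(64*sx,46*sy,100),[(g,pj(56*sx,38*sy,100+g)) for g in(6,10,14)])
c=vision.camera("wrist"); np.save("w6.npy",c,allow_pickle=True)
cv2.imwrite("pics/wrist6.png",cv2.resize(c["color"][120:270,200:440],(800,500),interpolation=cv2.INTER_CUBIC))
```

```text
[580.07836376 223.323512   141.41530931] [-2.70329298e-04 -9.19891382e-02  9.95759971e-01  7.04290180e-05] [ 0.0003 -0.0012 -0.0011  0.      0.0006  0.0012]
fl [376.7 448.4] [(6, array([371.9, 412.1])), (10, array([373.5, 406.7])), (14, array([375.1, 401.2]))]
fl [166.9 305.4] [(6, array([198.1, 294.7])), (10, array([199.1, 289.1])), (14, array([200.1, 283.5]))]
```

View pics/wrist6.png

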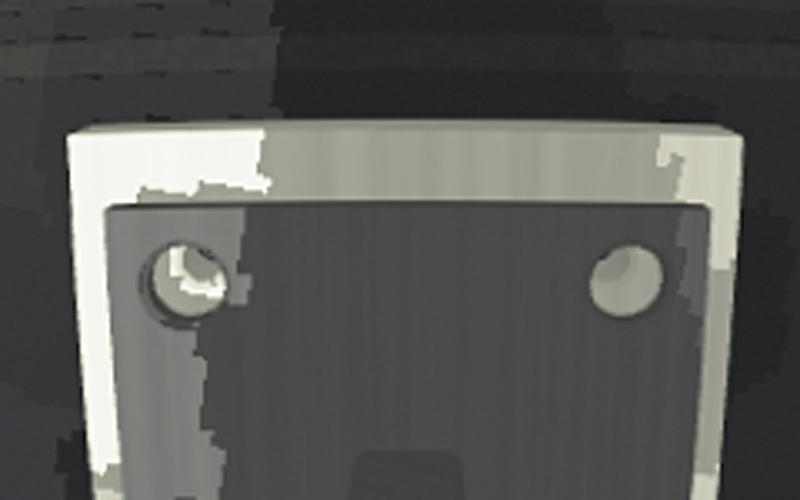

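Run:
```python
from m import *
from bench import bot,vision
s=bot.state(); c=np.load("w6.npy",allow_pickle=True).item()
f=lambda p:np.array(p)/(10/3)+[200,120]
for h in(26,27.5):rep(c,s,f,[(201,262),(614,262)],[(68,133),(742,136)],[(189,282),(627,281)],[(106,208),(710,207)],h)
q=vision.camera("scene"); K=q["mtx"]; V=rot(q["rotation"])
def pj(x,y,z):
    a=np.radians(10.63); p=np.array([583.4+x*np.cos(a)-y*np.sin(a),223.5+x*np.sin(a)+y*np.cos(a),z])
    d=V.T@(p-q["origin"]); v=K@d/d[2]; return v[:2]
for z in (112,115,118): print(z,[pj(46,y,z).round(1) for y in(28,-28)],[pj(56,y,z).round(1) for y in(38,-38)])
g=cv2.cvtColor(q["color"],cv2.COLOR_BGR2GRAY)
for y in(28,-28):
    u,v=pj(46,y,115).round().astype(int); print(u-6,v-6); print(g[v-6:v+9,u-6:u+8])
# profile along x through y=0 and y=+-20, and along y at x=50, at plane z=115
for nm,pts in (("x@y10",[(t,10,115) for t in np.arange(40,84,2)]),("y-@x40",[(40,-t,115) for t in np.arange(20,64,2)])):
    P=np.float32([pj(*p) for p in pts]); print(nm,cv2.remap(g,P[:,0],P[:,1],cv2.INTER_LINEAR).ravel())
```

```text
thr len 56.6 mid-off [-3.52  1.14] ang -0.01
fl len 91.7 mid-off [-3.43  0.8 ] ang 0.25
hole len 54.7 mid-off [-2.63  1.17] ang -0.15
corner len 75.0 mid-off [-3.05  1.18] ang -0.11
thr len 56.6 mid-off [-3.52  1.14] ang -0.01
fl len 91.7 mid-off [-3.43  0.8 ] ang 0.25
hole len 55.2 mid-off [-2.98  1.18] ang -0.15
corner len 75.7 mid-off [-3.3   1.18] ang -0.11
112 [array([443.1, 373.8]), array([417.4, 356.7])] [array([444.9, 380.8]), array([409.9, 357.3])]
115 [array([443.3, 373. ]), array([417.6, 355.8])] [array([445.1, 380. ]), array([410.1, 356.4])]
118 [array([443.5, 372.2]), array([417.7, 355. ])] [array([445.3, 379.1]), array([410.2, 355.6])]
437 367
[[ 79  67  65  69  62  53  61  60  62  64  66  61  52  63]
 [ 93  82  68  61  61  69  60  59  64  65  62  64  59  61]
 [ 99  94  78  65  62  59  62  60  65  59  61  64  61  59]
 [ 99  96  95  88  76  66  67  60  61  59  60  59  60  61]
 [ 93  95  95  84  74  63  63  58  65  61  64  62  61  61]
 [ 98  98  95  87  77  83  87  78  68  57  63  59  62  65]
 [ 96  98  97  93  90 103 105 103  85  61  64  65  60  65]
 [ 82  93  99  95 105
[... 840 characters left out ...]
104  91  77  85  92  79  68  62]
 [ 88  98  99 103 115 125 124 115  92  92  98  93  81  67]
 [ 71  83  95 101 119 134 140 126  99  98 102 101  87  69]
 [ 91  70  74  95 103 117 118 111 102  99  99  99  89  68]
 [115  91  74  74  86  94 102 100  97 101  97  98  94  81]
 [134 117  97  84  83  77  87  95  98  99 100  93  98  94]
 [167 132 113 102 103  95  74  85  91  94  98  99  97  99]
 [186 165 131 118 117 101  81  72  78  84  99  98  98  99]
 [192 184 163 160 161 126 102  81  70  68  81  93  98  98]]
x@y10 [ 65  74  88  94  97  97  96  94  78  82 108 127 156 185 193 189 165 124
 110  99  76  47]
y-@x40 [ 81  90  94  93  92  91  98 101 113 157 191 153  77  48  50  51  53  52
  51  51  55  53]
```

```bash
cat > e.py <<'E'
from h import *
from bench import bot,vision
s=bot.state(); c=vision.camera("wrist"); M=rot(s["eef_rot"]); p=s["position"]; yaw=np.arctan2(M[1,0],M[0,0])
print(p.round(2),np.degrees(yaw).round(2))
S=5
def line(z,u0,v0,along,sgn):
    # ortho in tool frame; along='v': edge runs along v, located near u0 ; returns fit
    o=cv2.GaussianBlur(cv2.cvtColor(rectify(c,p[0],p[1],yaw,z,180,140,S,True),cv2.COLOR_BGR2GRAY),(0,0),2).astype(float)
    X,Y=[],[]
    for t in v0:
        r=np.arange(u0-4,u0+4.01,.2)
        a,b=(r,np.full_like(r,t)) if along=='v' else (np.full_like(r,t),r)
        g=np.gradient(cv2.remap(o.astype(np.float32),np.float32((a+90)*S),np.float32((70-b)*S),1).ravel())*sgn
        k=g.argmax()
        if 1<k<len(r)-2 and g[k]>2: X.append(t);Y.append(r[k])
    X,Y=np.array(X),np.array(Y)
    if len(X)<5: return None
    for _ in range(3):
        f=np.polyfit(X,Y,1); e=abs(Y-np.polyval(f,X)); k=e<=max(2*np.median(e),.15); X,Y=X[k],Y[k]
    return np.polyval(f,0).round(2),np.degrees(np.arctan(f[0])).round(2),len(X)
vv=np.arange(-33,33.1,1.5); uu=np.arange(20,50,1.5)
zt=p[2]-27
print("flange far",line(100,61,vv,'v',-1)); print("flange +v",line(100,45,uu,'u',-1),"-v",line(100,-46.5,uu,'u',1))
print("cover far",line(zt,53,vv,'v',1)); print("cover +v",line(zt,37,uu,'u',1),"-v",line(zt,-39,uu,'u',-1))
E
python3 e.py
```

```text
[580.06 223.35 141.45] -169.44
flange far (np.float64(61.74), np.float64(-1.02), 39)
flange +v (np.float64(45.4), np.float64(-0.0), 20) -v (np.float64(-46.5), np.float64(-0.0), 19)
cover far (np.float64(53.41), np.float64(0.05), 33)
cover +v (np.float64(37.2), np.float64(-0.0), 18) -v (np.float64(-39.0), np.float64(0.0), 20)
```

Call:
move_arm --moves '[[[-0.0005,-0.0003,0],[0,0,0],0.0],[[-0.0005,-0.0003,0],[0,0,0],0.0],[[-0.0005,-0.0003,0],[0,0,0],0.0],[[-0.0005,-0.0003,0],[0,0,0],0.0],[[-0.0005,-0.0003,0],[0,0,0],0.0]]'

```text
time: 10.1
position: [580.6, 223.1, 141.4]
eef_rot: [-0.0, -0.092, 0.996, 0.0]
wrist_force: [-0.5, 0.4, -1.0]
gripper_width: 12.8
grasp_force: 59.0
```

Call:
move_arm --moves '[[[0,0,0],[0,0,0],0.0],[[0,0,0],[0,0,0],0.0],[[0,0,0],[0,0,0],0.0],[[0,0,0],[0,0,0],0.0],[[0,0,0],[0,0,0],0.0]]'

```text
time: 10.6
position: [580.6, 223.1, 141.5]
eef_rot: [-0.0, -0.092, 0.996, 0.0]
wrist_force: [-0.7, 0.2, -1.5]
gripper_width: 12.8
grasp_force: 59.0
```

```bash
cat >> e.py <<'E'
o=cv2.cvtColor(rectify(c,p[0],p[1],yaw,100,180,140,2,True),cv2.COLOR_BGR2GRAY)
for v in(-20,-10,0,10): print(v,o[int((70-v)*2),(90+50)*2:(90+66)*2])
E
python3 e.py
```

```text
[580.63 223.12 141.46] -169.44
flange far (np.float64(62.2), np.float64(-0.91), 44)
flange +v (np.float64(45.42), np.float64(-0.5), 17) -v (np.float64(-46.9), np.float64(0.0), 15)
cover far (np.float64(53.41), np.float64(0.05), 33)
cover +v (np.float64(37.05), np.float64(0.22), 18) -v (np.float64(-39.0), np.float64(-0.0), 19)
-20 [ 72  61 111 169 160 159 160 160 159 160 160 160 160 160 159 160 160 160
 160 160 160 161 149 137 137  91  37  34  37  37  38  37]
-10 [ 73  65 102 169 155 155 154 153 154 155 154 154 155 155 155 156 156 155
 156 155 156 156 150 140 144  80  36  36  37  37  37  38]
0 [ 71  64 102 173 158 159 159 158 158 158 158 158 158 158 158 158 157 159
 157 158 157 158 151 139 151  77  38  36  38  37  37  37]
10 [ 71  65 104 167 155 155 154 155 154 155 154 154 155 156 155 155 155 156
 154 155 155 155 148 140 145  82  37  37  38  36  37  37]
```

```bash
python3 -c "
from bench import ticket
print(ticket.close_job())"
```

```text
the job is handed in; nothing more can be done
None
```

I gripped cover_b by its rib and handed the job in with it held level about 10 mm above the flange; the last wrist-camera check put its holes within about 0.5 mm of the threaded holes, and no other object was touched.

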